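# Snap the fuse into the isolator's spring clips and switch on

### The arm

A 6-joint arm with a two-finger parallel gripper is mounted at the origin on the work surface. World frame = base frame: x ahead of the robot, y to its left, z up, the work surface at z = 0. Lengths are in m, angles in rad, forces in N, time in s.
With the tool pointing down it reaches from about 0.3 to 0.875 m from the base axis. Payload 6.4 kg.
Tool frame: the origin (TCP) lies midway between the tips of the shut fingers; the grasp point (between the pads) lies ctrl.grip_depth behind it (ctrl.grip_depth is the distance from the TCP to the grasp point, in m); z points along the fingers, y is the line along which they close (so a half turn about z gives the same grasp; the last joint's range is limited). The gripper opens to 85 mm and grips with 20 to 120 N. Pads are 22 mm wide; open, the fingers measure 114 mm over their backs; the gripper's body (76 mm by 85 mm) begins 54 mm behind the grasp point. The pads swing forward as they close: fully open they stand 13 mm farther back than shut.
Start: joints at [-1.483, 0.181, 1.607, -0, 1.354, -0.206], TCP at [0.167, -0.55, 0.231] pointing down, gripper open.
Joint ranges: [-2.99, 2.99], [-0.89, 2.07], [0.3, 2.58], [-1.14, 4.28], [0, 2.63], [-3.12, 3.12]. Speed limits (rad/s): [2.57, 2.57, 3.01, 3.14, 3.14, 3.14].

### API

Orientations are given as a unit quaternion [w, x, y, z].
In Python, from rig import ctrl, viewer, spotter gives the robot as it stands.
- The arm moves only by the shell command python3 -m jog 'ROWS' [FORCE]. ROWS is JSON, a list of rows, each a list of 5 numbers: the gripper's target within -1 to 1 (fully open at 1, half-way at 0, shut at -1), then the shift along the tool's x, y, z each as a share of 0.75 m, from -1 to 1, then the turn about the tool's z as a share of 30 degrees, from -1 to 1. In form: [[gripper, x, y, z, twist], ...]. A call has 1 to 20 rows; each row is the pose to reach, as a shift and turn from the pose commanded when the call began, along the tool's axes at that moment; what a row does not reach only later rows make up. A row lasts 1/12 s, in which the tool goes at most 41.7 mm and 7.16 degrees, less where a joint would pass 70% of its speed; a pose out of reach is approached as far as the arm can. A call with a number of a shift or a turn outside -1 to 1 is refused whole. A call with a gripper value outside its range is refused whole. The fingers move at their own pace and stop on an object; FORCE is the grip in N (left out, the last holds). Time passes only in rows, so rows that repeat a pose let the fingers close. It gives the time, the measured TCP pose, the force, the opening and the grip force at its end, in the units of the state.
- ctrl.observe(): the state, without advancing time (a new reading comes with each control period).
- viewer.read_camera(name): name is "scene" or "top" or "wrist"; returns (picture, depth): 480x640x3 uint8, red, green, blue; 480x640 float32, m along the optical axis (not along the pixel's ray), 0 where there is no reading.
- viewer.get_calibration(name): a dict with "fx", "fy", "cx", "cy" (pixels), "cam_to_world" (4x4, takes a point from camera to world coordinates). Camera axes: x right, y down, z forward; pixel columns grow to the right and rows downward; lengths in m; the calibration is good to about 2 mm. A picture is of the moment at which its call begins: read the wrist's pose just before it. get_calibration takes no time and is no camera call; for the wrist camera it gives the pose at the moment of the call.
- ctrl.close_job(): hands the job in; it is judged then, once.
Trained networks look in the newest picture that a camera, given by its name, has taken for a name from the list of things; names that differ only in an ending like _2 or _b are one class to them, and where a whole thing is asked for, a point or a joint stands for the part that bears it (a point fixed in the world has none). Each returns a list of dicts, best first, with "conf" (0 to 1); they miss things now and then, are a little off and sometimes report something else, mostly with a low value. They report only what shows in the picture. A call takes as long as a camera call. They do not tell look-alikes from the thing itself.
- spotter.trace(camera, target): "region" (480x640 bool, what is visible of it) and "uv" ([column, row] in pixels, amid what is visible of it).
The state is a dict: "t": time; "q": joint angles; "qd": joint speeds; "joint_efforts": joint torques, N m; "position": TCP position; "eef_rot": TCP orientation; "contact_force": force on the tool from outside, world axes, zero at the start; "ft_torque": the same for the moment, N m; "finger_gap": finger opening in m; "grasp_force": force on a finger pad.
Only numpy, scipy, OpenCV 4.12 (cv2) and the standard library are available. Lean on these libraries where they do the work, as an engineer would, in place of code of your own. Each camera call takes 0.05 s, during which the arm holds its last target. There are 200 camera calls.

### The job

Take the thick fuse from its cradle and snap it down, lying flat, into both spring clips of the grey fused isolator until it is fully home and presses down the small white plunger between the clips. Feel your way: the clips' height is not exactly known, and the fuse must never be pushed against the isolator with more than 25 N. When it is in and let go, push the isolator's lever all the way over, to the side away from the robot, and leave the thin fuse and the other things on the desk where they are.

Things in the scene. Friction and masses are not known exactly. Their poses are not given: they have to be found in the camera images.
- fuse: The thick cartridge fuse: white ceramic cylinder with a copper cap 18 mm long on each end, 21 mm diameter, 76 mm long, 60 g. Origin at its middle, on its axis; its own y runs along the axis, level (its x and z turn as it rolls). It starts lying in cradle. Grip it round the middle: only the end caps go into the clips.
- cradle: Fixed grey cradle holding the thick fuse in two V supports, one under each end (28 mm either side of the middle, 10 mm wide), axis 36 mm above the desk; base 56 x 80 x 8 mm. Origin under its middle; y along the fuse. 46 mm between the V supports are free for the fingers, down to the base plate.
- thin_fuse: A thinner fuse that does not fit: 14 mm diameter, 51 mm long, same materials. Bystander, lies in thin_cradle. Origin at its middle, y along it.
- thin_cradle: Fixed grey cradle of the thin fuse, base 50 x 60 x 8 mm, fuse axis 30 mm above the desk. Origin under its middle.
- block: The fused isolator: fixed grey base 100 (x) x 250 (y) x 18 mm high. Origin under its middle. The clips stand at y = -50 mm, the lever at y = +85 mm. Its -x side faces the robot (turned by up to 0.4 rad).
- fuse_place (a point): Point on the base's top, 18 mm above the desk, midway between the clips; axes as block. The fitted fuse lies along y, its middle above this point. A black bridge (50 x 96 mm, plate 10 mm thick) carries the clips; its underside is an unmeasured 0 to 25 mm above this point, new each time, rigid. Above that underside: clip seats 27 mm, seated fuse axis 37.5 mm, lip tops 50.5 mm.
- present (a joint): White plunger 8 mm wide in the middle between the clips, under the fuse. Metres pressed: 0 up, about 0.004 when the fuse is fully seated (under 1 N); a fuse merely resting on the clip lips does not reach it.
- isolator (a joint): The isolator's lever, radians: 0 = off, leaning to the block's -x (0.5 rad from upright); 1.0 = on, its stop, leaning 0.5 rad to +x. It stays where it is left; moving it takes about 1 N at the knob. Starts at 0 to 0.2.
- isolator_tip (a point): Centre of the black ball knob (26 mm diameter) at the end of the lever. Lever arm 75 mm, pivot at x = 0, y = +85 mm, z = 40 mm of block; the rod is 10 mm thick, its housing reaches 43 mm high.
- net_switch: Bystander: dark metal network switch 100 x 158 x 27 mm with a row of ports. Origin under its middle.
- screwdriver: Bystander: screwdriver lying on the desk, about 200 mm long.
- mug: Bystander: white mug, 80 mm wide, 95 mm high. Origin under its middle.
- clip_a (a point): Point on the base's top below the clip at y = -28 mm of fuse_place. A clip is a copper C, 13 mm wide along y: two sprung jaws whose lips flare from an 18 mm throat (6 mm above the seated fuse axis) to a 29 mm mouth. Together they resist a fuse pushed down with up to 8 to 16 N; the push falls off as they snap over it, then rises steeply when it stands on the seats.
- clip_b (a point): The same for the clip at y = +28 mm. Between the clips 43 mm are free for the fingers, which must stay above the bridge plate (27 mm below the seated fuse axis). A fuse meets the lips when its axis is 8 to 11 mm above its seated height. The clips draw a fuse home only over the last 2 to 3 mm; let go higher, it stays there. End walls, up to 34 mm above the desk, stand at y = -54 and +54 mm.
Things that resemble listed ones, but are neither listed nor needed, are in the scene too. Leave any pink look-alike of the fuse alone.

How it is judged:
On the way, in this order (a step that is already met when the one before it is completed fails the run):
1. the thick fuse is snapped home in both clips (plunger down, fuse level along the clips) and let go, with the lever still off (value of joint present above 0.003 m and angle between the y axis of fuse and the y axis of block, either way round below 0.06 rad and horizontal distance between fuse and fuse_place below 0.006 m and contact force between the fingers and fuse below 0.1 N and value of joint isolator below 0.4 rad), for 0.2 s.
2. the lever is pushed fully over to on (value of joint isolator above 0.85 rad), for 0.2 s.
At the end, for the whole second after the job is handed in: The thick fuse lies at rest in both clips, let go: plunger pressed by more than 3 of its 4 mm, fuse axis within 0.06 rad of the clip line, its middle within 6 mm of the middle of the clip pair; the lever stands beyond 0.85 of 1.0 rad (value of joint present above 0.003 m and angle between the y axis of fuse and the y axis of block, either way round below 0.06 rad and horizontal distance between fuse and fuse_place below 0.006 m and value of joint isolator above 0.85 rad and linear speed of fuse below 0.02 m/s and contact force between the fingers and fuse below 0.1 N); the robot touches nothing.
It fails at once if the fuse is pushed against the isolator with more than 25 N (contact force between fuse and block above 25 N).
It fails at once if a bystander (thin fuse, network switch, screwdriver, mug) is moved by more than 30 mm (distance of any of thin_fuse, net_switch, screwdriver, mug from where it was at the start of the episode above 0.03 m).
It also fails if it takes over 58 s, if anything falls off the work surface, if the arm or the gripper's body presses on something with over 40 N, if the wrist force passes 120 N, or if a joint passes its speed limit or range.

## Working session

There is one attempt and no reset: what is moved stays moved. The work goes in short steps, Python scripts to look and compute and a shell command to move; the robot and the scene stay as the last step left them, time stands still between calls to the robot, and variables do not carry over. Pictures are saved under pics/ and viewed, at most 10 in all, crops included, and the job is handed in when it is done.

```bash
ls; mkdir -p pics
python3 - <<'E'
from rig import ctrl, viewer, spotter
import cv2
o=ctrl.observe(); print(o['t'],o['position'],o['eef_rot'],ctrl.grip_depth,o['finger_gap'])
ims=[]
for c in("scene","top"):
    p,d=viewer.read_camera(c); ims.append(p); cv2.imwrite(f'pics/{c}0.png',p[:,:,::-1])
    print(c,viewer.get_calibration(c))
E
```

```text
pics
0.0 [ 0.16648533 -0.5498008   0.23039294] [-8.55584088e-04  9.89226179e-01  1.46392736e-01  4.70656642e-05] 0.0187 0.08547834260085595
scene {'fx': 460.3237835656978, 'fy': 460.3237835656978, 'cx': 322.53892730518345, 'cy': 239.48614734197022, 'cam_to_world': array([[ 0.83767943,  0.35265591, -0.41704555,  0.95924217],
       [ 0.54595098, -0.51944303,  0.65735566, -0.66948495],
       [ 0.01518895, -0.77833974, -0.62765958,  0.74741287],
       [ 0.        ,  0.        ,  0.        ,  1.        ]])}
top {'fx': 530.023211191328, 'fy': 530.023211191328, 'cx': 315.8880822944491, 'cy': 243.36413506648665, 'cam_to_world': array([[-0.01388958, -0.99002494,  0.14020594,  0.3831762 ],
       [-0.99965877,  0.01685136,  0.01995939, -0.00649803],
       [-0.02212296, -0.13988087, -0.98992117,  1.26811135],
       [ 0.        ,  0.        ,  0.        ,  1.        ]])}
```

View pics/top0.png

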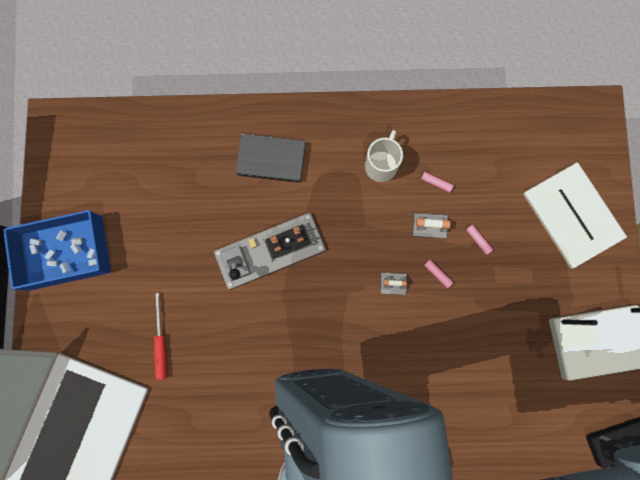

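View pics/scene0.png

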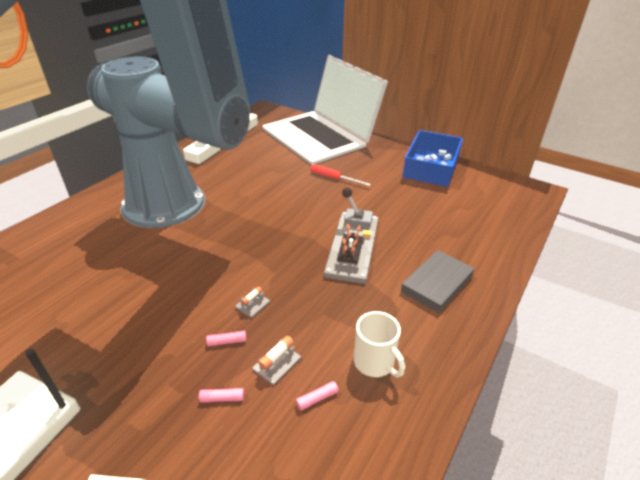

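The top view shows the thick fuse at (433,224), the thin fuse at (396,283), the isolator centred near (271,250) with its clips at (290,240), and the knob at (235,272). Next I'll measure these from the regions and depth.

```bash
cat > h.py <<'E'
from rig import ctrl, viewer, spotter
import numpy as np, cv2
from scipy.spatial.transform import Rotation as R
def world(cam,d,mask,K=None):
    K=K or viewer.get_calibration(cam); v,u=np.nonzero(mask&(d>0)); z=d[v,u]
    p=np.c_[(u-K['cx'])/K['fx']*z,(v-K['cy'])/K['fy']*z,z,np.ones_like(z)]
    return (p@K['cam_to_world'].T)[:,:3]
def rect(p):
    return cv2.minAreaRect((p[:,:2]*1000).astype(np.float32))
def look(cam,names):
    K=viewer.get_calibration(cam); p,d=viewer.read_camera(cam)
    for n in names:
        for r in spotter.trace(cam,n)[:3]:
            w=world(cam,d,r['region'],K)
            if len(w)<5: print(n,'few');continue
            print(n,round(r['conf'],2),np.round(r['uv']),len(w),'mean',w.mean(0).round(4),'med',np.median(w,0).round(4),'z',np.percentile(w[:,2],[2,50,98]).round(4),'rect',np.round(rect(w)[0]),np.round(rect(w)[1]),round(rect(w)[2],1))
    return p,d,K
E
python3 - <<'E'
from h import *
for c in("top","scene"): print(c);look(c,["fuse","cradle","block","isolator_tip","clip_a"])
E
```

```text
top
fuse 0.84 [478. 241.] 288 mean [ 0.5622 -0.3674  0.0177] med [ 0.5617 -0.3675  0.0185] z [-0.001   0.0185  0.0243] rect [ 563. -369.] [77. 22.] 35.3
fuse 0.83 [434. 183.] 242 mean [ 0.7041 -0.2751  0.0191] med [ 0.704  -0.2751  0.0195] z [0.01   0.0195 0.0253] rect [ 704. -274.] [75. 24.] 70.9
fuse 0.69 [438. 272.] 284 mean [ 0.484  -0.2679  0.0181] med [ 0.4847 -0.2682  0.0187] z [0.0006 0.0187 0.0254] rect [ 486. -270.] [76. 25.] 42.3
cradle 0.8 [428. 236.] 381 mean [ 0.5935 -0.2538  0.0104] med [ 0.5872 -0.2549  0.0086] z [0.0034 0.0086 0.0363] rect [ 600. -255.] [76. 55.] 85.3
block 0.87 [269. 252.] 4358 mean [0.5419 0.13   0.0309] med [0.542  0.1305 0.0206] z [0.0129 0.0206 0.1126] rect [544. 133.] [100. 253.] 21.5
isolator_tip 0.63 [234. 274.] 150 mean [0.4872 0.1995 0.1005] med [0.4858 0.1997 0.1146] z [0.0404 0.1146 0.1223] rect [490. 203.] [40. 32.] 52.3
clip_a 0.61 [270. 250.] 4357 mean [0.5421 0.1295 0.0309] med [0.542  0.13   0.0206] z [0.0128 0.0206 0.1126] rect [546. 133.] [105. 256.] 21.5
scene
fuse 0.93 [271. 353.] 498 mean [ 0.5998 -0.2633  0.0398] med [ 0.6018 -
[... 530 characters left out ...]
9. 199.] 139 mean [0.4911 0.1946 0.0931] med [0.4906 0.1955 0.099 ] z [0.0544 0.099  0.119 ] rect [492. 196.] [38. 27.] 58.5
block 0.56 [352. 246.] 2996 mean [0.5519 0.1075 0.0324] med [0.5568 0.0986 0.0209] z [0.0041 0.0209 0.1082] rect [510. 199.] [113. 414.] 24.6
isolator_tip 0.65 [348. 196.] 138 mean [0.4893 0.1969 0.0904] med [0.4895 0.1954 0.0977] z [0.0014 0.0977 0.119 ] rect [464. 256.] [ 41. 154.] 23.6
clip_a 0.66 [434. 280.] 2634 mean [0.7739 0.1111 0.0239] med [0.7747 0.1072 0.0267] z [0.0011 0.0267 0.0297] rect [766. 142.] [198. 116.] 82.5
clip_a 0.62 [351. 245.] 3017 mean [0.5517 0.1085 0.0323] med [0.5566 0.1002 0.0208] z [0.0033 0.0208 0.1082] rect [515. 189.] [113. 392.] 24.7
```

```bash
cat >> h.py <<'E'
def plan(pos,yaw):
    """shares to bring the TCP to pos (world), tool x at yaw (deg), pointing down"""
    o=ctrl.observe(); q=o['eef_rot']; r=R.from_quat(np.r_[q[1:],q[0]]); M=r.as_matrix()
    y0=np.degrees(np.arctan2(M[1,0],M[0,0])); s=M.T@(np.array(pos)-o['position'])/0.75
    tw=-((yaw-y0+180)%360-180)/30
    print('t',round(o['t'],2),'pos',o['position'].round(4),'yaw',round(y0,2),'axis',M[:,2].round(4),'F',np.round(o['contact_force'],2),'gap',round(o['finger_gap'],4),'share xyz',s.round(4),'twist',tw.round(3))
E
python3 -c "
from h import *
plan([.58,-.258,.25],85)"
```

```text
t 0.7 pos [ 0.1665 -0.5504  0.2313] yaw 16.83 axis [-0. -0. -1.] F [ 0.48  0.02 -0.08] gap 0.0855 share xyz [ 0.6406 -0.2135 -0.0249] twist -2.272
```

```bash
python3 -m jog '[[1,0.64,-0.2135,-0.025,-1],[1,0.64,-0.2135,-0.025,-1],[1,0.64,-0.2135,-0.025,-1],[1,0.64,-0.2135,-0.025,-1],[1,0.64,-0.2135,-0.025,-1],[1,0.64,-0.2135,-0.025,-1],[1,0.64,-0.2135,-0.025,-1],[1,0.64,-0.2135,-0.025,-1],[1,0.64,-0.2135,-0.025,-1],[1,0.64,-0.2135,-0.025,-1],[1,0.64,-0.2135,-0.025,-1],[1,0.64,-0.2135,-0.025,-1],[1,0.64,-0.2135,-0.025,-1],[1,0.64,-0.2135,-0.025,-1],[1,0.64,-0.2135,-0.025,-1],[1,0.64,-0.2135,-0.025,-1]]'
python3 -m jog '[[1,0,0,0,-1],[1,0,0,0,-1],[1,0,0,0,-1],[1,0,0,0,-1],[1,0,0,0,-1]]'
python3 -m jog '[[1,0,0,0,-0.272],[1,0,0,0,-0.272],[1,0,0,0,-0.272]]'
python3 - <<'E'
from h import *
plan([.60,-.258,.2],85)
p,d,K=look("wrist",["fuse","cradle","fuse"]); cv2.imwrite('pics/w1.png',p[:,:,::-1]); np.save('d1.npy',d)
E
```

```text
t: 2.03
position: [0.5786, -0.259, 0.2498]
eef_rot: [-0.0, 0.918, 0.397, -0.0]
contact_force: [0.5, 0.3, -0.2]
finger_gap: 0.0852
grasp_force: 0.0
t: 2.45
position: [0.5783, -0.2597, 0.2502]
eef_rot: [0.0, 0.783, 0.622, -0.0]
contact_force: [-0.5, 0.5, -0.6]
finger_gap: 0.0853
grasp_force: 0.0
t: 2.7
position: [0.5789, -0.259, 0.2501]
eef_rot: [0.0, 0.739, 0.674, -0.0]
contact_force: [-0.5, 0.3, 0.4]
finger_gap: 0.085
grasp_force: 0.0
t 2.7 pos [ 0.5789 -0.259   0.2501] yaw 84.7 axis [-1.e-04 -1.e-04 -1.e+00] F [-0.51  0.29  0.38] gap 0.085 share xyz [0.0039 0.0279 0.0669] twist -0.01
fuse 0.93 [229. 205.] 1791 mean [ 0.487  -0.2679  0.0175] med [ 0.4874 -0.2675  0.0185] z [0.0077 0.0185 0.021 ] rect [ 485. -270.] [75. 21.] 43.6
fuse 0.88 [469. 189.] 1978 mean [ 0.7054 -0.2743  0.0169] med [ 0.7056 -0.2735  0.0181] z [0.0056 0.0181 0.0208] rect [ 709. -279.] [81. 27.] 62.3
fuse 0.64 [355. 186.] 2109 mean [ 0.6012 -0.2554  0.043 ] med [ 0.6011 -0.2547  0.044 ] z [0.0362 0.044  0.0464] rect [ 602. -265.] [93. 22.] 85.3
cradle 0.63 [339. 174.] 3386 mean [ 0.6004 -0.2531  0.0103] med [ 0.5924 -0.2529  0.0074] z [0.0051 0.0074 0.0345] rect [ 602. -258.] [83. 56.] 84.4
fuse 0.93 [229. 205.] 1791 mean [ 0.487  -0.2679  0.0175] med [ 0.4874 -0.2675  0.0185] z [0.0077 0.0185 0.021 ] rect [ 485. -270.] [75. 21.] 43.6
fuse 0.88 [469. 189.] 1978 mean [ 0.7054 -0.2743  0.0169] med [ 0.7056 -0.2735  0.0181] z [0.0056 0.0181 0.0208] rect [ 709. -279.] [81. 27.] 62.3
fuse 0.64 [355. 186.] 2109 mean [ 0.6012 -0.2554  0.043 ] med [ 0.6011 -0.2547  0.044 ] z [0.0362 0.044  0.0464] rect [ 602. -265.] [93. 22.] 85.3
```

View pics/w1.png

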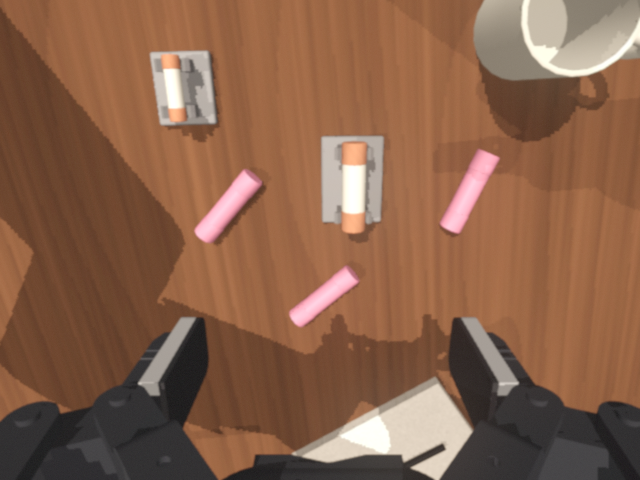

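The wrist view shows the thick fuse at (353,187), with the white part in the middle and the caps at rows 150 and 222. I'll refine its pose from the depth.

```bash
cat >> h.py <<'E'
def line(w):
    """centre (mid-extent) and heading (deg) of an elongated cloud, xy"""
    c=np.median(w[:,:2],0); 
    for _ in range(3):
        u=np.linalg.svd(w[:,:2]-w[:,:2].mean(0),full_matrices=0)[2][0]; u=u*np.sign(u[1]); n=np.array([u[1],-u[0]])
        s=(w[:,:2]-c)@u; k=(w[:,:2]-c)@n
        lo,hi=np.percentile(s,[1,99]); a,b=np.percentile(k,[2,98]); c=c+u*(lo+hi)/2+n*(a+b)/2
    return c.round(4),np.degrees(np.arctan2(u[1],u[0])).round(2),[round(hi-lo,4),round(b-a,4)]
E
python3 - <<'E'
from h import *
d=np.load('d1.npy'); p=cv2.imread('pics/w1.png')
K=viewer.get_calibration('wrist'); m=np.zeros((480,640),bool); m[135:242,325:385]=True
v,u=np.mgrid[:480,:640]
P=np.stack([(u-K['cx'])/K['fx']*d,(v-K['cy'])/K['fy']*d,d,np.ones_like(d)],-1)@K['cam_to_world'].T
sat=cv2.cvtColor(p,cv2.COLOR_BGR2HSV)
copper=m&(sat[...,1]>110)&(P[...,2]>.03); white=m&(sat[...,2]>190)&(sat[...,1]<80)&(P[...,2]>.03)
for n,mm in(('all',m&(P[...,2]>.036)),('copper',copper),('white',white),('base',m&(P[...,2]>.005)&(P[...,2]<.011))):
    w=P[mm][:,:3]; print(n,len(w),line(w),np.percentile(w[:,2],[50,95]).round(4))
E
```

```text
all 2116 (array([ 0.6017, -0.2556]), np.float64(86.45), [np.float64(0.0749), np.float64(0.0193)]) [0.0439 0.0461]
copper 933 (array([ 0.6013, -0.2559]), np.float64(85.63), [np.float64(0.0754), np.float64(0.0189)]) [0.0441 0.0463]
white 1074 (array([ 0.6011, -0.2563]), np.float64(88.85), [np.float64(0.0409), np.float64(0.0185)]) [0.0439 0.0458]
base 2649 (array([ 0.6032, -0.2557]), np.float64(83.84), [np.float64(0.0777), np.float64(0.0518)]) [0.0072 0.0085]
```

```bash
python3 -c "
from h import *
plan([.6015,-.2557,.0185],85.3)"
```

```text
t 2.9 pos [ 0.5794 -0.2583  0.2501] yaw 84.83 axis [-0.  0. -1.] F [-0.74 -0.1   0.55] gap 0.0854 share xyz [0.0061 0.029  0.3088] twist -0.016
```

```bash
python3 -m jog '[[0.2,0.006,0.029,0,-0.016],[0.2,0.006,0.029,0.05,-0.016],[0.2,0.006,0.029,0.1,-0.016],[0.2,0.006,0.029,0.15,-0.016],[0.2,0.006,0.029,0.2,-0.016],[0.2,0.006,0.029,0.24,-0.016],[0.2,0.006,0.029,0.27,-0.016],[0.2,0.006,0.029,0.29,-0.016],[0.2,0.006,0.029,0.3,-0.016],[0.2,0.006,0.029,0.307,-0.016],[0.2,0.006,0.029,0.307,-0.016],[0.2,0.006,0.029,0.307,-0.016]]' 40
python3 -m jog '[[-1,0,0,0,0],[-1,0,0,0,0],[-1,0,0,0,0],[-1,0,0,0,0],[-1,0,0,0,0],[-1,0,0,0,0],[-1,0,0,0,0],[-1,0,0,0,0],[-1,0,0,0,0]]' 40
```

```text
t: 3.9
position: [0.6026, -0.2561, 0.0212]
eef_rot: [0.001, 0.735, 0.679, 0.0]
contact_force: [0.5, 0.1, -0.3]
finger_gap: 0.0515
grasp_force: 0.0
t: 4.65
position: [0.6009, -0.2559, 0.0213]
eef_rot: [-0.0, 0.734, 0.679, -0.001]
contact_force: [-6.7, 0.6, 8.4]
finger_gap: 0.0198
grasp_force: 38.8
```

```bash
python3 -m jog '[[-1,0,0,-0.04,0],[-1,0,0,-0.09,0],[-1,0,0,-0.14,0],[-1,0,0,-0.19,0],[-1,0,0,-0.24,0],[-1,0,0,-0.28,0],[-1,0,0,-0.28,0],[-1,0,0,-0.28,0]]'
python3 -c "
from h import *
plan([.555,.06,.23],111.5)"
```

```text
t: 5.32
position: [0.603, -0.2563, 0.2334]
eef_rot: [0.003, 0.734, 0.679, 0.001]
contact_force: [-0.2, 0.7, -0.7]
finger_gap: 0.0198
grasp_force: 39.3
t 5.32 pos [ 0.603  -0.2563  0.2334] yaw 85.48 axis [ 0.0053 -0.0035 -1.    ] F [-0.19  0.72 -0.66] gap 0.0198 share xyz [ 0.4154 -0.097   0.0027] twist -0.867
```

```bash
python3 -m jog '[[-1,0.415,-0.097,0,-0.867],[-1,0.415,-0.097,0,-0.867],[-1,0.415,-0.097,0,-0.867],[-1,0.415,-0.097,0,-0.867],[-1,0.415,-0.097,0,-0.867],[-1,0.415,-0.097,0,-0.867],[-1,0.415,-0.097,0,-0.867],[-1,0.415,-0.097,0,-0.867],[-1,0.415,-0.097,0,-0.867],[-1,0.415,-0.097,0,-0.867],[-1,0.415,-0.097,0,-0.867],[-1,0.415,-0.097,0,-0.867],[-1,0.415,-0.097,0,-0.867]]'
python3 - <<'E'
from h import *
plan([.562,.0865,.2],111.5)
p,d,K=look("wrist",["block","fuse","isolator_tip"]); cv2.imwrite('pics/w2.png',p[:,:,::-1]); np.savez('d2.npz',d=d,T=K['cam_to_world'])
E
```

```text
t: 6.4
position: [0.5538, 0.0591, 0.2293]
eef_rot: [-0.0, 0.564, 0.826, -0.0]
contact_force: [0.3, -0.4, -1.0]
finger_gap: 0.0194
grasp_force: 39.4
t 6.4 pos [0.5538 0.0591 0.2293] yaw 111.37 axis [-8.e-04 -2.e-04 -1.e+00] F [ 0.34 -0.42 -0.97] gap 0.0194 share xyz [0.03   0.0236 0.0391] twist -0.004
block 0.75 [354. 117.] 29672 mean [0.5488 0.1221 0.0282] med [0.5479 0.1249 0.0178] z [0.0154 0.0178 0.0794] rect [556. 106.] [106. 212.] 21.2
fuse 0.63 [328. 334.] 12389 mean [0.5521 0.0643 0.2506] med [0.5517 0.0662 0.2517] z [0.2403 0.2517 0.2539] rect [554.  59.] [21. 77.] 21.0
fuse 0.63 [158. 446.] 49 mean [ 0.4871 -0.2629  0.0194] med [ 0.4869 -0.2623  0.0196] z [0.0173 0.0196 0.0208] rect [ 486. -263.] [17.  4.] 62.2
```

View pics/w2.png

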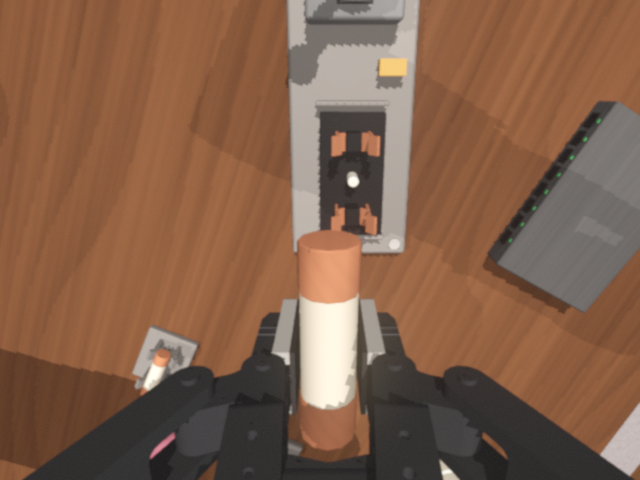

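The clips show at (355,144) and (354,220), the plunger at (352,180), and the held fuse lies nearly parallel to them. I'll measure all of this from depth.

```bash
cat > m.py <<'E'
from h import *
def cloud(d,K,T):
    v,u=np.mgrid[:480,:640]
    return (np.stack([(u-K['cx'])/K['fx']*d,(v-K['cy'])/K['fy']*d,d,np.ones_like(d)],-1)@T.T)[...,:3]
E
python3 - <<'E'
from m import *
f=np.load('d2.npz'); d=f['d']; K=viewer.get_calibration('wrist'); P=cloud(d,K,f['T']); hsv=cv2.cvtColor(cv2.imread('pics/w2.png'),cv2.COLOR_BGR2HSV)
box=lambda a,b,c,e:(np.add.outer(np.where((np.arange(480)>=a)&(np.arange(480)<b),0,9),np.where((np.arange(640)>=c)&(np.arange(640)<e),0,9))==0)&(d>0)
cop=(hsv[...,1]>110)&(hsv[...,0]<14)&(hsv[...,2]>60)&(P[...,2]>.035)
for n,b in(('clipB',box(125,165,325,390)),('clipA',box(200,234,325,390))):
    w=P[b&cop]; r=rect(w); print(n,len(w),np.round(r[0],1),np.round(r[1],1),round(r[2],1),np.percentile(w[:,2],[5,50,90,99]).round(4))
w=P[box(170,190,343,361)&(hsv[...,2]>170)]; print('plunger',len(w),np.median(w,0).round(4),w[:,2].max())
blk=box(112,225,322,384)&(hsv[...,2]<70)&(P[...,2]<.06); w=P[blk]; print('bridge',len(w),np.percentile(w[:,2],[5,25,50,75,95]).round(4),np.round(rect(w)[0],1),np.round(rect(w)[1],1),rect(w)[2])
g=box(0,260,285,425)&(P[...,2]>.012)&(P[...,2]<.024); w=P[g]; r=rect(w);print('block top',r, np.median(w[:,2]))
fz=box(225,455,290,370)&(P[...,2]>.235)&((hsv[...,2]>190)|(cop)); w=P[fz]; print('fuse',line(w),np.percentile(w[:,2],[50,95,99]).round(4))
E
```

```text
clipB 749 [556.8 107.7] [37.3 19.6] 21.2 [0.0432 0.0783 0.0834 0.0846]
clipA 796 [569.9  70.7] [38.9 66.6] 22.7 [0.0432 0.0774 0.234  0.2381]
plunger 132 [0.563  0.0844 0.0638] 0.06571996950281461
bridge 3990 [0.0422 0.043  0.0435 0.0441 0.0479] [562.1  87.6] [46.4 85.7] 21.112407684326172
block top ((554.2979736328125, 107.90910339355469), (100.28923797607422, 201.47964477539062), 21.325183868408203) 0.017158462293827392
fuse (array([0.554 , 0.0593]), np.float64(110.7), [np.float64(0.0746), np.float64(0.0186)]) [0.2518 0.2536 0.2543]
```

Run:
```python
from m import *
f=np.load('d2.npz'); d=f['d']; K=viewer.get_calibration('wrist'); P=cloud(d,K,f['T'])
a=np.radians(21.3); Rm=np.array([[np.cos(a),np.sin(a)],[-np.sin(a),np.cos(a)]]); c=np.array([.5635,.0840])
B=(P[...,:2]-c)@Rm.T; m=np.zeros(d.shape,bool); m[120:245,320:390]=1
for lo,hi in((.07,.09),(.078,.09)):
  for s in(1,-1):
    k=m&(P[...,2]>lo)&(P[...,2]<hi)&(B[...,1]*s>10e-3)&(d>0); w=B[k]*1000
    for side in(-1,1):
        q=w[w[:,0]*side>0]; print(lo,'clip',s,'side',side,len(q),'x',np.percentile(q[:,0],[3,50,97]).round(1),'y',np.percentile(q[:,1],[3,50,97]).round(1))
k=m&(P[...,2]>.055)&(P[...,2]<.07)&(np.hypot(B[...,0],B[...,1])<.012); print('plunger',B[k].mean(0)*1000,P[k][:,2].max())
```

```text
0.07 clip 1 side -1 205 x [-15.7 -12.4  -9.5] y [21.5 27.9 34.1]
0.07 clip 1 side 1 226 x [ 9.4 12.5 15.8] y [21.5 27.8 34.1]
0.07 clip -1 side -1 158 x [-15.5 -11.9  -8.9] y [-32.5 -26.3 -21.6]
0.07 clip -1 side 1 209 x [ 9.2 12.4 15.9] y [-34.4 -27.7 -21.8]
0.078 clip 1 side -1 192 x [-15.8 -13.   -9.6] y [21.5 27.9 34. ]
0.078 clip 1 side 1 200 x [10.  12.9 15.8] y [21.5 27.6 34. ]
0.078 clip -1 side -1 127 x [-15.5 -12.6  -9.7] y [-31.9 -26.5 -21.7]
0.078 clip -1 side 1 177 x [ 9.8 12.9 15.9] y [-34.4 -28.2 -21.8]
plunger [-0.09183105  0.38791056] 0.06571996950281461
```

```bash
python3 -c "
from h import *
plan([.5633,.0838,.08],111.3)"
```

```text
t 6.6 pos [0.5538 0.0597 0.2297] yaw 111.4 axis [-1.e-04  0.e+00 -1.e+00] F [-0.59  0.25 -0.8 ] gap 0.0195 share xyz [0.0253 0.0235 0.1996] twist 0.003
```

```bash
python3 -m jog '[[-1,0.0255,0.0235,0,0.003],[-1,0.0255,0.0235,0.04,0.003],[-1,0.0255,0.0235,0.08,0.003],[-1,0.0255,0.0235,0.12,0.003],[-1,0.0255,0.0235,0.15,0.003],[-1,0.0255,0.0235,0.175,0.003],[-1,0.0255,0.0235,0.19,0.003],[-1,0.0255,0.0235,0.1995,0.003],[-1,0.0255,0.0235,0.1995,0.003],[-1,0.0255,0.0235,0.1995,0.003],[-1,0.0255,0.0235,0.1995,0.003],[-1,0.0255,0.0235,0.1995,0.003]]'
python3 -c "
from h import *
plan([.5633,.0838,.07],111.3)
look('wrist',[]); 
p,d,K=look('wrist',[]); cv2.imwrite('pics/w3.png',p[:,:,::-1]); np.savez('d3.npz',d=d,T=K['cam_to_world'])"
```

```text
t: 7.6
position: [0.5643, 0.0847, 0.0817]
eef_rot: [0.001, 0.564, 0.826, 0.001]
contact_force: [-0.3, -0.2, -1.4]
finger_gap: 0.0199
grasp_force: 39.5
t 7.6 pos [0.5643 0.0847 0.0817] yaw 111.39 axis [ 2.7e-03 -1.0e-04 -1.0e+00] F [-0.3  -0.25 -1.43] gap 0.0199 share xyz [-0.0006 -0.0016  0.0156] twist 0.003
```

View pics/w3.png

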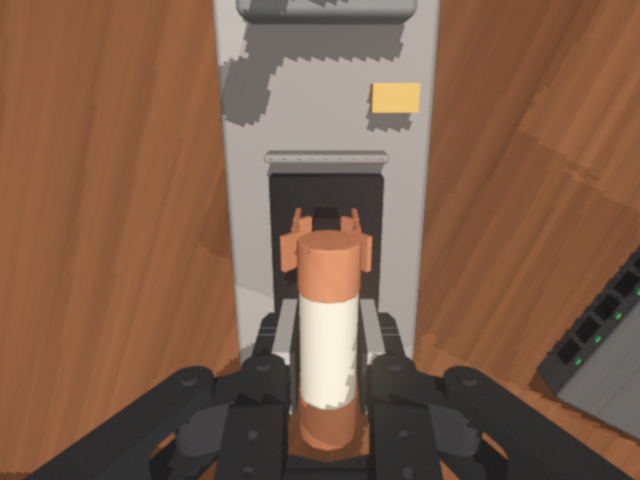

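The jaws, at columns 281 and 371, straddle the held fuse at 300–358, so it is aligned. Next I'll descend with force checks.

```bash
python3 -m jog '[[-1,0,0,0.004,0],[-1,0,0,0.008,0],[-1,0,0,0.012,0],[-1,0,0,0.0147,0],[-1,0,0,0.0147,0],[-1,0,0,0.0147,0]]'
python3 -m jog '[[-1,0,0,0.0013,0],[-1,0,0,0.0013,0]]'
python3 -m jog '[[-1,0,0,0.0013,0],[-1,0,0,0.0013,0]]'
```

```text
t: 8.2
position: [0.563, 0.0848, 0.0689]
eef_rot: [-0.0, 0.564, 0.826, -0.0]
contact_force: [-0.2, 0.1, 0.3]
finger_gap: 0.0193
grasp_force: 39.5
t: 8.37
position: [0.5632, 0.0847, 0.0684]
eef_rot: [0.0, 0.564, 0.826, -0.0]
contact_force: [0.2, 0.8, 1.2]
finger_gap: 0.0197
grasp_force: 39.7
t: 8.53
position: [0.5634, 0.0847, 0.0678]
eef_rot: [0.0, 0.564, 0.826, 0.0]
contact_force: [-1.7, -0.0, 4.5]
finger_gap: 0.0196
grasp_force: 40.0
```

```bash
python3 -m jog '[[-1,0,0,0.0013,0],[-1,0,0,0.0013,0]]' 80
python3 -m jog '[[-1,0,0,0.0013,0],[-1,0,0,0.0013,0]]'
python3 -m jog '[[-1,0,0,0.0013,0],[-1,0,0,0.0013,0]]'
```

```text
t: 8.7
position: [0.5635, 0.0846, 0.0671]
eef_rot: [0.0, 0.564, 0.826, 0.0]
contact_force: [-2.0, -0.0, 6.3]
finger_gap: 0.0186
grasp_force: 77.9
t: 8.87
position: [0.5636, 0.0846, 0.0663]
eef_rot: [0.001, 0.564, 0.826, 0.0]
contact_force: [-2.2, -0.3, 7.2]
finger_gap: 0.0183
grasp_force: 77.9
t: 9.03
position: [0.5636, 0.0845, 0.0652]
eef_rot: [0.001, 0.564, 0.826, 0.0]
contact_force: [-1.6, -0.9, 7.1]
finger_gap: 0.0184
grasp_force: 77.9
```

```bash
python3 -m jog '[[-1,0,0,0.0013,0],[-1,0,0,0.0013,0]]'
python3 -m jog '[[-1,0,0,0.0013,0],[-1,0,0,0.0013,0]]'
python3 -m jog '[[-1,0,0,0.0013,0],[-1,0,0,0.0013,0]]'
```

```text
t: 9.2
position: [0.5636, 0.0845, 0.0641]
eef_rot: [0.001, 0.564, 0.826, 0.0]
contact_force: [-1.2, -0.0, 4.3]
finger_gap: 0.0186
grasp_force: 77.9
t: 9.37
position: [0.5635, 0.0845, 0.0629]
eef_rot: [0.0, 0.564, 0.826, 0.0]
contact_force: [-0.6, -0.8, 3.7]
finger_gap: 0.0188
grasp_force: 78.0
t: 9.53
position: [0.5632, 0.0846, 0.0613]
eef_rot: [0.0, 0.564, 0.826, 0.0]
contact_force: [0.0, -1.3, 0.9]
finger_gap: 0.0183
grasp_force: 78.0
```

Past the throat, since the force is falling. I'll carry on down to the seats.

```bash
python3 -m jog '[[-1,0,0,0.0013,0],[-1,0,0,0.0013,0]]'
python3 -m jog '[[-1,0,0,0.0013,0],[-1,0,0,0.0013,0]]'
python3 -m jog '[[-1,0,0,0.001,0],[-1,0,0,0.001,0]]'
```

```text
t: 9.7
position: [0.563, 0.0847, 0.0599]
eef_rot: [-0.0, 0.564, 0.826, -0.0]
contact_force: [1.4, -1.7, 0.3]
finger_gap: 0.0186
grasp_force: 78.0
t: 9.87
position: [0.5629, 0.0848, 0.0589]
eef_rot: [-0.0, 0.564, 0.826, -0.0]
contact_force: [1.7, -0.8, -1.8]
finger_gap: 0.0183
grasp_force: 78.1
t: 10.03
position: [0.563, 0.0849, 0.0583]
eef_rot: [-0.0, 0.564, 0.826, 0.0]
contact_force: [1.8, -1.2, -2.8]
finger_gap: 0.0186
grasp_force: 78.1
```

```bash
python3 -m jog '[[-1,0,0,0.001,0],[-1,0,0,0.001,0]]'
python3 -m jog '[[-1,0,0,0.001,0],[-1,0,0,0.001,0]]'
```

```text
t: 10.2
position: [0.563, 0.0849, 0.0577]
eef_rot: [-0.0, 0.564, 0.826, -0.0]
contact_force: [0.9, -0.1, -1.3]
finger_gap: 0.0187
grasp_force: 78.2
t: 10.37
position: [0.563, 0.0849, 0.0573]
eef_rot: [-0.0, 0.564, 0.826, -0.0]
contact_force: [-0.3, 0.1, 1.2]
finger_gap: 0.0188
grasp_force: 78.4
```

```bash
python3 -m jog '[[-1,0,0,0.0009,0],[-1,0,0,0.0009,0]]'
python3 -m jog '[[-1,0,0,0.0006,0],[-1,0,0,0.0006,0],[-1,0,0,0.0006,0]]'
```

```text
t: 10.53
position: [0.563, 0.0849, 0.0572]
eef_rot: [-0.0, 0.564, 0.826, -0.0]
contact_force: [-2.8, 1.0, 7.2]
finger_gap: 0.0187
grasp_force: 78.9
t: 10.78
position: [0.5631, 0.0849, 0.0572]
eef_rot: [-0.0, 0.563, 0.826, -0.0]
contact_force: [-4.0, 0.6, 10.1]
finger_gap: 0.0185
grasp_force: 79.2
```

Firmly on the seats, at the predicted height. Now I'll open, rise, and move clear for a check.

```bash
python3 -m jog '[[0.1,0,0,-0.0008,0],[0.1,0,0,-0.0008,0],[0.1,0,0,-0.0008,0],[0.1,0,0,-0.0008,0],[0.1,0,0,-0.0008,0],[0.1,0,0,-0.0008,0]]'
python3 -m jog '[[0.1,0,0,-0.02,0],[0.1,0,0,-0.06,0],[0.1,0,0,-0.1,0],[0.1,-0.05,0,-0.15,0],[0.1,-0.08,0,-0.19,0],[0.1,-0.08,0,-0.2,0],[0.1,-0.08,0,-0.2,0],[0.1,-0.08,0,-0.2,0]]'
python3 - <<'E'
from m import *
plan([.5633,.0838,.2],111.3)
p,d,K=look('wrist',['fuse','isolator_tip']); cv2.imwrite('pics/w4.png',p[:,:,::-1]); np.savez('d4.npz',d=d,T=K['cam_to_world'])
E
```

```text
t: 11.28
position: [0.563, 0.0848, 0.0564]
eef_rot: [-0.0, 0.564, 0.826, -0.0]
contact_force: [-0.1, -0.3, 0.2]
finger_gap: 0.0468
grasp_force: 0.0
t: 11.95
position: [0.5853, 0.0286, 0.2071]
eef_rot: [0.001, 0.564, 0.826, 0.0]
contact_force: [-0.3, -0.3, -0.9]
finger_gap: 0.0472
grasp_force: 0.0
t 11.95 pos [0.5853 0.0286 0.2071] yaw 111.34 axis [ 0.0014  0.     -1.    ] F [-0.29 -0.26 -0.86] gap 0.0472 share xyz [ 0.0793 -0.0006  0.0094] twist 0.001
fuse 0.73 [329. 124.] 3636 mean [0.563  0.0859 0.0793] med [0.5628 0.0866 0.0797] z [0.0748 0.0797 0.082 ] rect [564.  84.] [20. 76.] 22.4
```

View pics/w4.png

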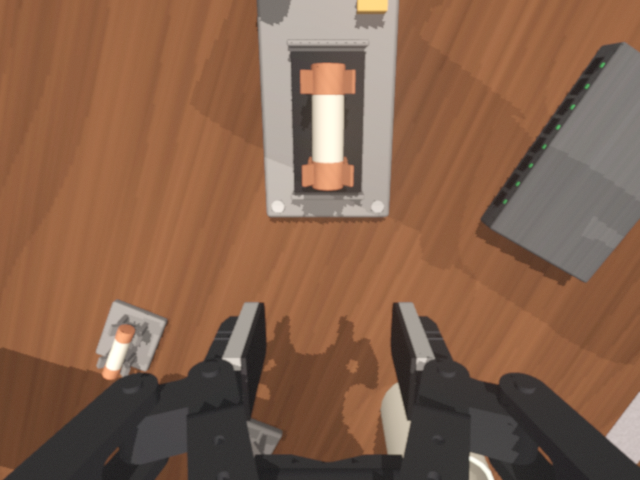

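The fuse lies straight between both clips (caps at rows 80 and 172, column 328) with its top at z 0.082, so it is seated. Next is the lever.

```bash
python3 -c "
from h import *
plan([.440,.1808,.092],111.3)"
```

```text
t 12.1 pos [0.5835 0.0297 0.2045] yaw 111.43 axis [-3.6e-03  7.0e-04 -1.0e+00] F [ 0.49 -0.25 -0.41] gap 0.0469 share xyz [ 0.2572 -0.1041  0.1509] twist 0.004
```

```bash
python3 -m jog '[[-1,0.257,-0.104,0,0],[-1,0.257,-0.104,0,0],[-1,0.257,-0.104,0,0],[-1,0.257,-0.104,0,0],[-1,0.257,-0.104,0,0],[-1,0.257,-0.104,0,0],[-1,0.257,-0.104,0.04,0],[-1,0.257,-0.104,0.08,0],[-1,0.257,-0.104,0.12,0],[-1,0.257,-0.104,0.15,0],[-1,0.257,-0.104,0.15,0],[-1,0.257,-0.104,0.15,0]]' 30
python3 - <<'E'
from m import *
plan([.5145+.010*.932,.2098+.010*.363,.092],111.3)
p,d,K=look('scene',['isolator_tip']);
E
```

```text
t: 13.1
position: [0.4402, 0.1798, 0.0924]
eef_rot: [-0.002, 0.563, 0.826, -0.002]
contact_force: [0.8, -0.3, -0.2]
finger_gap: 0.0003
grasp_force: 0.0
t 13.1 pos [0.4402 0.1798 0.0924] yaw 111.43 axis [-5.e-03 -7.e-04 -1.e+00] F [ 0.83 -0.34 -0.22] gap 0.0003 share xyz [ 0.001   0.1202 -0.    ] twist 0.004
isolator_tip 0.7 [348. 195.] 140 mean [0.487  0.1967 0.0954] med [0.4886 0.1945 0.1046] z [0.0023 0.1046 0.12  ] rect [448. 257.] [ 38. 169.] 33.0
```

Push in tool +y at about 12 mm per row.

```bash
python3 -m jog '[[-1,0,0.016,0,0],[-1,0,0.032,0,0],[-1,0,0.048,0,0],[-1,0,0.064,0,0],[-1,0,0.08,0,0],[-1,0,0.09,0,0],[-1,0,0.1,0,0],[-1,0,0.106,0,0],[-1,0,0.112,0,0],[-1,0,0.112,0,0]]'
python3 -m jog '[[-1,0,0.004,0,0],[-1,0,0.008,0,0],[-1,0,0.008,0,0]]'
```

```text
t: 14.03
position: [0.521, 0.2107, 0.0944]
eef_rot: [0.0, 0.564, 0.826, 0.0]
contact_force: [-0.4, -0.1, -0.3]
finger_gap: -0.0001
grasp_force: 0.0
t: 14.28
position: [0.5241, 0.2122, 0.0937]
eef_rot: [-0.001, 0.563, 0.826, -0.002]
contact_force: [-7.0, -3.9, 4.6]
finger_gap: 0.0001
grasp_force: 3.8
```

```bash
python3 -m jog '[[-1,0,-0.02,0,0],[-1,0,-0.06,0,0],[-1,0,-0.1,-0.03,0],[-1,0,-0.12,-0.08,0],[-1,-0.1,-0.12,-0.13,0],[-1,-0.15,-0.12,-0.18,0],[-1,-0.2,-0.12,-0.18,0],[-1,-0.2,-0.12,-0.18,0],[-1,-0.2,-0.12,-0.18,0],[-1,-0.2,-0.12,-0.18,0]]'
python3 - <<'E'
from m import *
plan([.44,.18,.2],111.3)
p,d,K=look('top',['isolator_tip','fuse'])
P=cloud(d,K,K['cam_to_world']); k=(P[...,2]>.09)&(P[...,2]<.13)&(np.hypot(P[...,0]-.52,P[...,1]-.21)<.06)
w=P[k]; a=np.radians(21.3); print(len(w),w.mean(0).round(4),'lever x',((w[:,:2]-[.5145,.2098])@[np.cos(a),np.sin(a)]).mean())
q,_,_=look('scene',[]); cv2.imwrite('pics/s5.png',q[150:310,260:480,::-1].repeat(3,0).repeat(3,1))
E
```

```text
t: 15.12
position: [0.4982, 0.0383, 0.2305]
eef_rot: [0.001, 0.565, 0.825, 0.001]
contact_force: [0.1, 1.3, -0.6]
finger_gap: 0.0004
grasp_force: 0.0
t 15.12 pos [0.4982 0.0383 0.2305] yaw 111.17 axis [ 3.1e-03 -4.0e-04 -1.0e+00] F [ 0.13  1.34 -0.59] gap 0.0004 share xyz [ 0.2043 -0.0042  0.0403] twist -0.004
isolator_tip 0.68 [225. 248.] 173 mean [0.5411 0.2213 0.096 ] med [0.5419 0.2191 0.111 ] z [0.0071 0.111  0.1212] rect [549. 229.] [70. 30.] 48.9
fuse 0.7 [435. 182.] 298 mean [ 0.705  -0.276   0.0169] med [ 0.7051 -0.2772  0.0184] z [-0.001   0.0184  0.0251] rect [ 708. -277.] [80. 28.] 63.0
fuse 0.68 [478. 239.] 236 mean [ 0.5632 -0.366   0.0189] med [ 0.5638 -0.3657  0.0192] z [0.0117 0.0192 0.0252] rect [ 564. -367.] [73. 19.] 35.8
fuse 0.63 [437. 273.] 264 mean [ 0.4848 -0.2662  0.0187] med [ 0.4849 -0.2663  0.0191] z [0.0101 0.0191 0.0248] rect [ 485. -268.] [74. 21.] 42.0
112 [0.5462 0.222  0.1139] lever x 0.0339205074752858
```

View pics/s5.png

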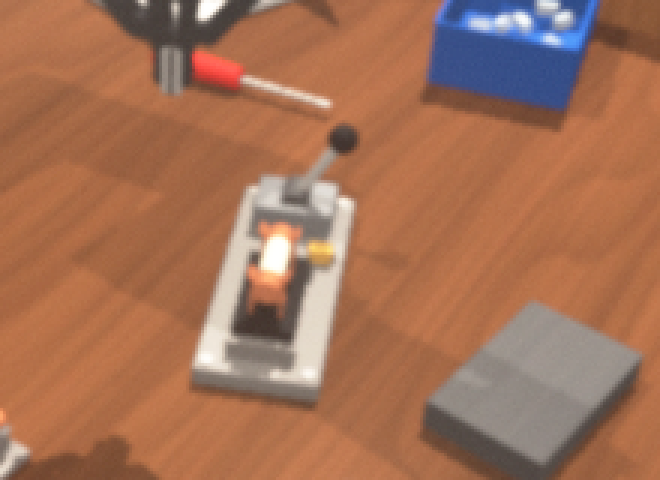

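The crop shows the lever leaning to the far side (knob at (343,138), about 0.97 rad) and the fuse level in both clips. The robot is clear, so I'm handing in.

```bash
python3 -c "
from rig import ctrl
print(ctrl.close_job())"
```

```text
the job is handed in; nothing more can be done
None
```

I handed the job in at about 15 s of the 58 s, with no verdict returned: the thick fuse is seated level in both clips and let go, peak measured push was about 11 N, the lever is over at about 0.97 rad by camera, and I touched none of the other things on the desk.

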